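Turn the long leaf of the channel-card rack

TASK

On the channel-card rack on the desk, turn the long leaf over its spine so that it lies fully flat on the other side, pushing it gently with your fingertips or the outside of your fingers: do not grip it between the fingers. Leave the short leaf beside it lying where it is and do not shift or pick up anything else on the desk; finish with the hand clear.

Things in the scene. Friction and masses are not known exactly. Their poses are not given: they have to be found in the camera images.
- rack: Card rack fixed to the desk: grey base 205 (its x, along the spine) x 310 (its y) x 6 mm, with a white pad of cards on either side of the spine (190 x 130 mm, top 20 mm above the desk). Steel spine bar, 10 mm thick, along x over y = 0, axis 24 mm above the desk. Origin: centre of the underside, z up. Yaw within 0.6 rad of the world's; the long leaf is at the -x end, nearer the robot.
- long_leaf (a joint): Turn of the long leaf about the spine, rad: 0 = flat on the rack's -y side, 1.57 = upright, 3.14 = flat on its +y side (hard stops at 0 and 3.14). Starts ajar at 0.45 to 0.8. A stiff friction hinge (0.09 N m; the leaf weighs about 75 g) keeps it at any angle it is left at; 1 to 2 N at its free edge turns it.
- long_edge (a point): Middle of the long leaf's free edge, at half its thickness, 135 mm from the spine's axis; moves with the leaf (own x along the spine, +y towards the spine, z across the plate). The leaf is a white plastic plate, 118 mm along the spine (rack x from -92 to +26 mm), 4 mm thick, reaching from 14 to 135 mm from the axis, with a grey strip along its free edge.
- long_hinge (a point): Point on the spine's axis beside the middle of the long leaf (rack x = -33 mm, 24 mm above the desk). Its axes are the rack's: x along the spine, y towards the side where the leaf must end, z up.
- short_leaf (a joint): Turn of the short leaf about the same spine, measured alike. The same plate but only 48 mm along the spine (rack x from +42 to +90 mm). It lies nearly flat on the -y side (0 to 0.06) and must stay there.
- mug: Bystander: white mug, 76 mm wide, 90 mm high, left (+y) of the rack. Origin: centre of its underside.
- stamp: Bystander: wooden hand stamp standing upright, 40 mm wide, 70 mm high, left (+y) of the rack. Origin: centre of its underside.
- handheld: Bystander: black handheld radio standing on its foot, 34 x 56 x 105 mm with a 75 mm aerial on top, beyond the far (+x) end of the rack. Origin: centre of its underside.
- marker: Bystander: marker pen lying on the desk, 130 x 11 x 11 mm, at the near (-x) end of the rack. Origin: centre of its underside.
- phone: Bystander: black smartphone lying on the desk right (-y) of the rack, 148 x 72 x 9 mm. Origin: centre of its underside.
- stapler: Bystander: stapler on the desk right (-y) of the rack, 135 x 36 x 55 mm. Origin: centre of its underside.

How it is judged:
On the way, in this order (a step that is already met when the one before it is completed fails the run):
1. the long leaf is pushed up past upright while the short leaf stays down (value of joint long_leaf above 1.65 rad and value of joint short_leaf below 0.2 rad).
2. the long leaf lies flat on the other side (value of joint long_leaf above 3.04 rad), for 0.2 s.
At the end, for the whole second after the job is handed in: The long leaf rests within 0.1 rad (6 degrees) of flat on the rack's +y side, the short leaf is still within 0.2 rad of flat on the -y side, and no bystander is more than 20 mm from where it stood (value of joint long_leaf above 3.04 rad and velocity of joint long_leaf between -0.05 and 0.05 rad/s and value of joint short_leaf below 0.2 rad and distance of each of mug, stamp, handheld, marker, phone, stapler from where it was at the start of the episode below 0.02 m); the robot touches nothing.
It fails at once if the long leaf is gripped between the fingers (over 15 N with the plate between the pads) (x of the grasp point in the frame of long_edge between -0.075 and 0.075 m and y of the grasp point in the frame of long_edge between -0.018 and 0.121 m and z of the grasp point in the frame of long_edge between -0.006 and 0.006 m and contact force between the fingers and long_leaf above 15 N).
It fails at once if the long leaf is pushed roughly (more than 60 N between fingers and leaf) (contact force between the fingers and long_leaf above 60 N).
It fails at once if the short leaf is turned up (value of joint short_leaf above 0.3 rad).
It fails at once if a bystander is shifted, knocked over or picked up (more than 20 mm) (distance of any of mug, stamp, handheld, marker, phone, stapler from where it was at the start of the episode above 0.02 m).
It also fails if it takes over 38 s, if anything falls off the work surface, if the arm or the gripper's body presses on something with over 40 N, if the wrist force passes 120 N, or if a joint passes its speed limit or range.

ROBOT

A 7-joint arm with a two-finger parallel gripper is mounted at the origin on the work surface. World frame = base frame: x ahead of the robot, y to its left, z up, the work surface at z = 0. Lengths are in m, angles in rad, forces in N, time in s.
With the tool pointing down it reaches from about 0.4 to 0.85 m from the base axis. Payload 10.4 kg.
Tool frame: the origin (TCP) lies midway between the tips of the shut fingers; the grasp point (between the pads) lies 19 mm behind it (r.grasp_offset is the distance from the TCP to the grasp point, in m); x points along the fingers, y is the direction in which the jaws open and shut, and the axes are right-handed (so a half turn about x gives the same grasp; the last joint's range is limited). The gripper opens to 87 mm and grips with 3 to 60 N. Pads are 19 mm wide; open, the fingers measure 117 mm over their backs; the gripper's body (75 mm by 190 mm) begins 51 mm behind the grasp point.
Start: joints at [1.316, 0.332, -0.065, 1.46, 0.022, 1.35, -0.088], TCP at [0.144, -0.608, 0.223] pointing down, gripper open.
Joint ranges: [-2.6, 2.6], [-0.5, 2.12], [-1.47, 1.34], [0.16, 2.42], [-1.27, 4.41], [0.06, 2.06], [-2.6, 2.6]. Speed limits (rad/s): [2.22, 2.22, 2.79, 2.79, 3.14, 3.14, 3.14].

INTERFACE

Orientations are given as a unit quaternion [x, y, z, w].
In Python, from bench import r, vision, close_job gives the robot as it stands. The module is installed in compiled form; this text tells all that it offers.
- The arm moves only by the shell command python3 -m pendant 'ROWS' [OPENING] [FORCE]. ROWS is text: rows parted by semicolons, each of 6 numbers parted by spaces: the shift along the tool's x, y, z in units of 0.25 m (1.0 is 0.25 m), then the turn, a rotation vector about the tool's x, y, z in units of 1.5 rad (1.0 is 1.5 rad). A call has 1 to 8 rows; each row is the pose to reach, as a shift and turn from the pose commanded when the call began, along the tool's axes at that moment; what a row does not reach only later rows make up. A row lasts 1/10 s, in which the tool goes at most 50 mm and 8.59 degrees, less where a joint would pass 70% of its speed; a pose out of reach is approached as far as the arm can. A call with a number of a shift or a turn outside -1 to 1 is refused whole. A call with a gripper value outside its range is refused whole. OPENING is the gripper command: -1 is shut, 1 is fully open, values between are in proportion, set as the call begins (- or left out, the last holds). The fingers move at their own pace and stop on an object; FORCE is the grip in N (left out, the last holds). Time passes only in rows, so rows that repeat a pose let the fingers close. It gives the time, the measured TCP pose, the force and the opening at its end, in the units of the state.
- r.read_state(): the state, without advancing time (a new reading comes with each control period).
- vision.camera(name): name is "side" or "top"; returns (picture, depth): 420x560x3 uint8, blue, green, red; 420x560 float32, m along the optical axis (not along the pixel's ray), 0 where there is no reading.
- vision.get_calibration(name): a dict with "camera_matrix" (3x3 intrinsics, pixels), "rvec" (rotation vector, rad) and "tvec" (3), from world to camera coordinates, as OpenCV has them. Camera axes: x right, y down, z forward; pixel columns grow to the right and rows downward; lengths in m; the calibration is good to about 2 mm. A picture is of the moment at which its call begins. get_calibration takes no time and is no camera call.
- close_job(): hands the job in, once; it reports no verdict.
The state is a dict: "time": time; "joint_positions": joint angles; "joint_vel": joint speeds; "joint_torque": joint torques, N m; "ee_pos": TCP position; "eef_rot": TCP orientation; "ft_force": force on the tool from outside, world axes, zero at the start; "torque": the same for the moment, N m; "width": finger opening in m.
Only numpy, scipy, OpenCV 4.12 (cv2) and the standard library are available. Lean on these libraries where they do the work, as an engineer would, in place of code of your own. Each camera call takes 0.05 s, during which the arm holds its last target. There are 200 camera calls.

## Working session

There is one attempt and no reset: what is moved stays moved. The work goes in short steps, Python scripts to look and compute and a shell command to move; the robot and the scene stay as the last step left them, time stands still between calls to the robot, and variables do not carry over. Pictures are saved under pics/ and viewed, about 8 in all and at most 12, crops included, and the job is handed in when it is done.

```bash
mkdir -p pics; python3 - <<'E'
from bench import r,vision
import cv2,numpy as np
s=r.read_state();print({k:np.round(v,3) for k,v in s.items()})
for n in("top","side"):
    p,d=vision.camera(n);cv2.imwrite(f"pics/{n}0.png",p);np.savez(f"pics/{n}0.npz",p=p,d=d)
    c=vision.get_calibration(n);print(n,c)
E
```

```text
{'time': np.float64(0.0), 'joint_positions': array([ 1.316,  0.333, -0.065,  1.461,  0.022,  1.35 , -0.088]), 'joint_vel': array([-0.001, -0.   , -0.001, -0.001, -0.001, -0.001, -0.   ]), 'joint_torque': array([-1.0000e-03, -6.2324e+01,  2.4000e-02, -3.8991e+01, -6.1000e-02,
        3.9000e-02,  0.0000e+00]), 'ee_pos': array([ 0.143, -0.608,  0.222]), 'eef_rot': array([-0.702, -0.082,  0.702, -0.081]), 'ft_force': array([-0.147, -0.185,  0.505]), 'torque': array([ 0.045, -0.046, -0.007]), 'width': np.float64(0.087)}
top {'camera_matrix': array([[390.97970479,   0.        , 282.1281808 ],
       [  0.        , 390.97970479, 212.24465137],
       [  0.        ,   0.        ,   1.        ]]), 'rvec': array([ 2.15042428, -2.1022735 ,  0.16185969]), 'tvec': array([-0.04378598,  0.59464079,  0.95943293])}
side {'camera_matrix': array([[392.17208689,   0.        , 278.15949151],
       [  0.        , 392.17208689, 211.13280072],
       [  0.        ,   0.        ,   1.        ]]), 'rvec': array([ 0.58544385, -2.63540949,  1.23651637]), 'tvec': array([0.52929342, 0.23012324, 0.69138951])}
```

View pics/top0.png

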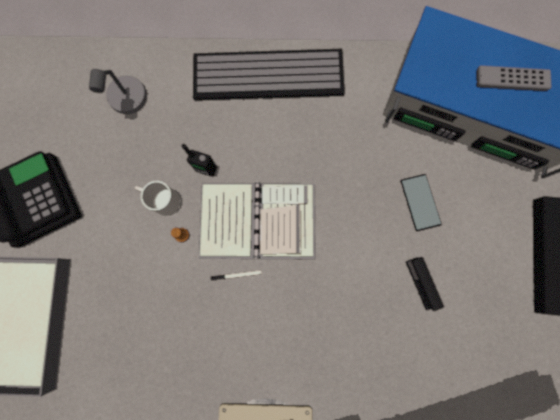

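View pics/side0.png

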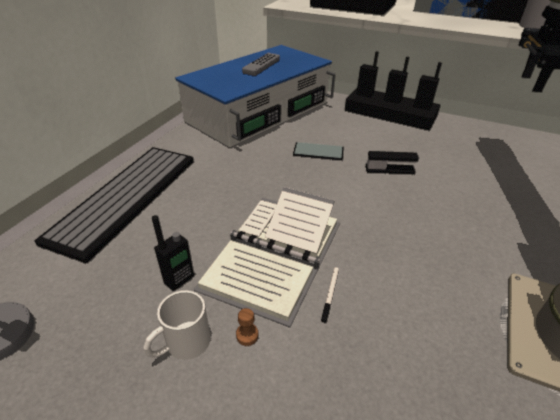

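The top view shows the rack with its spine from about (257,184) to (256,258). The long leaf is to the right at (260–298, 205–255) and the short leaf is above it. The mug is at (156,197), the stamp (179,234), the marker (236,275) and the handheld (202,162). Next I'll enlarge the rack in both views.

```bash
cat > h.py <<'E'
import numpy as np,cv2
from bench import r,vision
from scipy.spatial.transform import Rotation as R
def cal(n):
    c=vision.get_calibration(n);return c["camera_matrix"],cv2.Rodrigues(c["rvec"])[0],np.array(c["tvec"]).ravel()
def ray(n,u,v):
    K,A,t=cal(n);d=A.T@np.linalg.inv(K)@[u,v,1];return -A.T@t,d
def at_z(n,u,v,z):
    o,d=ray(n,u,v);return o+d*(z-o[2])/d[2]
def tri(a,b):
    (o1,d1),(o2,d2)=ray("top",*a),ray("side",*b)
    s=np.linalg.lstsq(np.c_[d1,-d2],o2-o1,rcond=None)[0]
    p,q=o1+s[0]*d1,o2+s[1]*d2;return (p+q)/2,np.linalg.norm(p-q)
def cloud(n,d):
    K,A,t=cal(n);v,u=np.indices(d.shape);P=np.stack([(u-K[0,2])/K[0,0]*d,(v-K[1,2])/K[1,1]*d,d],-1)
    return (P-t)@A
E
python3 - <<'E'
import cv2,numpy as np
a=cv2.imread("pics/top0.png")[165:285,190:325];b=cv2.imread("pics/side0.png")[180:330,195:350]
f=lambda i,s:cv2.resize(i,None,fx=s,fy=s,interpolation=cv2.INTER_CUBIC)
a=f(a,3);b=f(b,2.5);o=np.zeros((380,800,3),np.uint8);o[:a.shape[0],:a.shape[1]]=a;o[:b.shape[0],410:410+b.shape[1]]=b
cv2.imwrite("pics/crop.png",o)
E
```

```text
(no output)
```

View pics/crop.png

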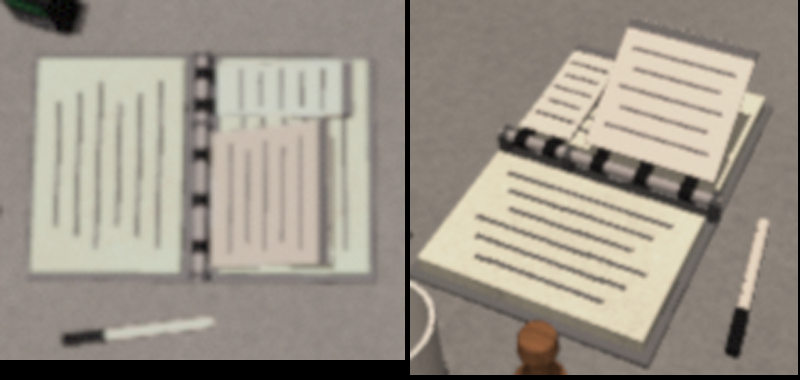

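The crop shows the long leaf's free edge corners at top (298.7,204.3) and (298,253.3), and at side (283,189) and (334,202). The spine ends are at top (257.7,182.3) and (257.3,257.7), and at side (232,235) and (317,264).

```bash
python3 - <<'E'
from h import *
for n,a,b in [("edge far",(298.7,204.3),(283,188.8)),("edge near",(298,253.3),(334.2,202)),("sp far",(257.7,182.3),(232.2,235.2)),("sp near",(257.3,257.7),(317,264))]:
    p,e=tri(a,b);print(n,p.round(4),round(e,4))
T=lambda x,y:(x/3+190,y/3+165)
for n,q in [("base fl",(35,55)),("base nl",(28,278)),("base nr",(374,280)),("base fr",(371,57))]: print(n,at_z("top",*T(*q),.006).round(4))
for n in("top","side"):
    P=cloud(n,np.load(f"pics/{n}0.npz")["d"])
    c={"top":dict(leaf=(280,235),leaf2=(292,215),lpad=(225,220),short=(280,192),spine=(257,222)),"side":dict(leaf=(300,225),lpad=(250,275))}[n]
    for k,(u,v) in c.items(): print(n,k,P[v,u].round(4))
P=cloud("top",np.load("pics/top0.npz")["d"])
for n,(u,v) in dict(mug=(156,192),stamp=(179,233),radio=(203,162),marker=(236,275),phone=(420,203),stap=(425,285)).items(): print(n,P[v,u].round(3))
M=np.array(P[200:258,262:297].reshape(-1,3))
E
```

```text
edge far [ 0.6073 -0.0721  0.0925] 0.0036
edge near [ 0.487  -0.0721  0.0959] 0.0017
sp far [0.6802 0.0377 0.0148] 0.0042
sp near [0.4793 0.0329 0.0095] 0.0003
base fl [0.6784 0.1926 0.006 ]
base nl [0.4761 0.187  0.006 ]
base nr [ 0.4814 -0.1183  0.006 ]
base fr [ 0.6828 -0.1136  0.006 ]
top leaf [ 0.5342 -0.0267  0.0692]
top leaf2 [ 0.5827 -0.0556  0.0875]
top lpad [0.5759 0.1209 0.0231]
top short [ 0.6529 -0.023   0.0317]
top spine [0.5717 0.0355 0.0285]
side leaf [ 0.539  -0.0144  0.0567]
side lpad [0.5865 0.1257 0.019 ]
mug [0.649 0.311 0.02 ]
stamp [0.534 0.228 0.068]
radio [0.709 0.169 0.107]
marker [0.433 0.087 0.011]
phone [ 0.636 -0.4    0.008]
stap [ 0.419 -0.388  0.058]
```

```bash
cat >> h.py <<'E'
def show(targets):
    s=r.read_state();A=R.from_quat(s["eef_rot"]);print("t",round(s["time"],2),s["ee_pos"].round(4),"F",s["ft_force"].round(1),"w",round(float(s["width"]),3));print("axes(cols)\n",A.as_matrix().round(3))
    for p in targets: print(p,"->",(A.inv().apply(np.array(p)-s["ee_pos"])/.25).round(3))
    # turn to tool x down, tool y along world +x or -x
    for sg in (1,-1):
        y=np.array([sg*np.cos(.02),sg*np.sin(.02),0]);x=np.array([0,0,-1.]);G=np.c_[x,y,np.cross(x,y)]
        print("turn",sg,((A.inv()*R.from_matrix(G)).as_rotvec()/1.5).round(3))
E
python3 -c "
from h import *
show([(.547,-.14,.2),(.547,-.14,.08)])"
```

```text
t 0.1 [ 0.1435 -0.608   0.2218] F [ 0.8 -0.7 -0.7] w 0.087
axes(cols)
 [[-0.     0.23  -0.973]
 [ 0.001 -0.973 -0.23 ]
 [-1.    -0.001  0.   ]]
(0.547, -0.14, 0.2) -> [ 0.089 -1.451 -2.001]
(0.547, -0.14, 0.08) -> [ 0.569 -1.45  -2.001]
turn 1 [-0.906 -0.001  0.001]
turn -1 [1.188e+00 1.000e-03 1.000e-03]
```

```bash
python3 -m pendant '0 -0.2 -0.2 -0.09 0 0;0 -0.35 -0.35 -0.18 0 0;0 -0.5 -0.5 -0.27 0 0;0 -0.65 -0.65 -0.36 0 0;0 -0.75 -0.8 -0.45 0 0;0 -0.75 -0.95 -0.45 0 0;0 -0.75 -1 -0.45 0 0;0 -0.75 -1 -0.45 0 0' -1 10
python3 -c "
from h import *
show([(.547,-.14,.2),(.547,-.14,.08)])"
```

```text
time: 0.9
ee_pos: [0.3468, -0.366, 0.2225]
eef_rot: [0.635, 0.312, -0.634, 0.311]
ft_force: [0.3, 0.2, 0.1]
width: 0.0308
t 0.9 [ 0.3468 -0.366   0.2225] F [0.3 0.2 0.1] w 0.031
axes(cols)
 [[ 0.001  0.791 -0.612]
 [ 0.001 -0.612 -0.791]
 [-1.     0.    -0.001]]
(0.547, -0.14, 0.2) -> [ 0.091  0.08  -1.205]
(0.547, -0.14, 0.08) -> [ 0.571  0.08  -1.204]
turn 1 [-0.452 -0.001 -0.   ]
turn -1 [ 1.642e+00 -1.000e-03  1.000e-03]
```

```bash
python3 -m pendant '0 0.01 -0.15 -0.09 0 0;0 0.02 -0.3 -0.18 0 0;0 0.04 -0.45 -0.27 0 0;0 0.06 -0.6 -0.36 0 0;0 0.08 -0.75 -0.45 0 0;0 0.08 -0.9 -0.45 0 0;0 0.08 -1 -0.45 0 0;0 0.08 -1 -0.45 0 0'
python3 -c "
from h import *
show([(.547,-.13,.2),(.547,-.13,.08)])"
```

```text
time: 1.7
ee_pos: [0.5149, -0.1809, 0.2222]
eef_rot: [0.497, 0.504, -0.496, 0.503]
ft_force: [-0.0, 0.1, -0.7]
width: 0.0006
t 1.7 [ 0.5149 -0.1809  0.2222] F [-0.   0.1 -0.7] w 0.001
axes(cols)
 [[ 0.     1.     0.015]
 [ 0.001  0.015 -1.   ]
 [-1.     0.    -0.001]]
(0.547, -0.13, 0.2) -> [ 0.089  0.132 -0.202]
(0.547, -0.13, 0.08) -> [ 0.569  0.132 -0.201]
turn 1 [-0.003 -0.001 -0.   ]
turn -1 [ 2.091e+00 -0.000e+00  2.000e-03]
```

```bash
python3 -m pendant '0.1 0.06 -0.06 0 0 0;0.2 0.13 -0.12 0 0 0;0.32 0.13 -0.16 0 0 0;0.45 0.13 -0.16 0 0 0;0.55 0.13 -0.16 0 0 0;0.58 0.13 -0.16 0 0 0;0.58 0.13 -0.16 0 0 0'
python3 - <<'E'
from h import *
a,_=vision.camera("side");cv2.imwrite("pics/s1.png",cv2.resize(a[120:340,150:430],None,fx=2.5,fy=2.5))
E
```

```text
time: 2.4
ee_pos: [0.5446, -0.1446, 0.0768]
eef_rot: [0.497, 0.503, -0.498, 0.502]
ft_force: [0.2, 0.5, 0.7]
width: 0.0001
```

View pics/s1.png

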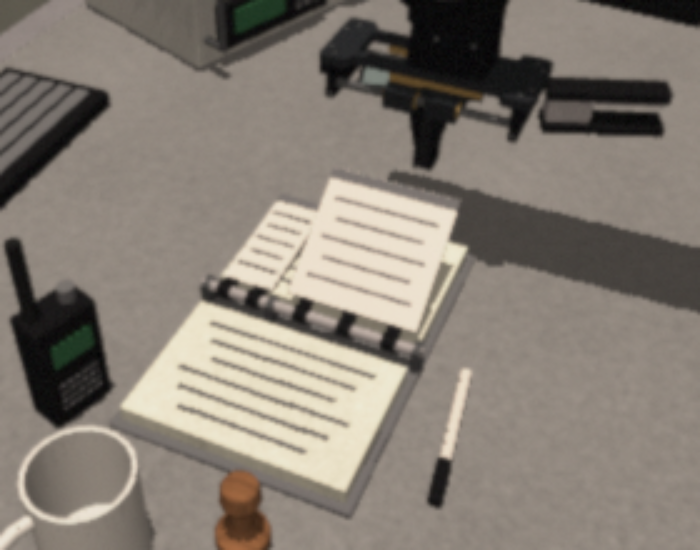

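The fingers are shut and hanging at pixel (425,160), clear of the leaf and behind its free edge (335–460). Next I push it up.

```bash
python3 -m pendant '0 0 -0.08 0 0 0;0 0 -0.16 0 0 0;0 0 -0.22 0 0 0;-0.03 0 -0.26 0 0 0;-0.07 0 -0.3 0 0 0;-0.11 0 -0.34 0 0 0;-0.15 0 -0.41 0 0 0;-0.19 0 -0.48 0 0 0'
python3 - <<'E'
from h import *
a,_=vision.camera("side");cv2.imwrite("pics/s2.png",cv2.resize(a[120:340,150:430],None,fx=2.5,fy=2.5))
show([(.547,.026,.135)])
E
```

```text
time: 3.25
ee_pos: [0.5454, -0.0257, 0.1276]
eef_rot: [0.498, 0.5, -0.498, 0.503]
ft_force: [0.3, -1.1, 0.3]
width: 0.0005
t 3.3 [ 0.5459 -0.0207  0.129 ] F [0.2 2.9 1.9] w 0.001
axes(cols)
 [[ 0.005  1.     0.012]
 [-0.     0.012 -1.   ]
 [-1.     0.005  0.   ]]
(0.547, 0.026, 0.135) -> [-0.024  0.007 -0.187]
turn 1 [-0.005  0.    -0.003]
turn -1 [ 2.089e+00 -5.000e-03 -1.000e-03]
```

View pics/s2.png

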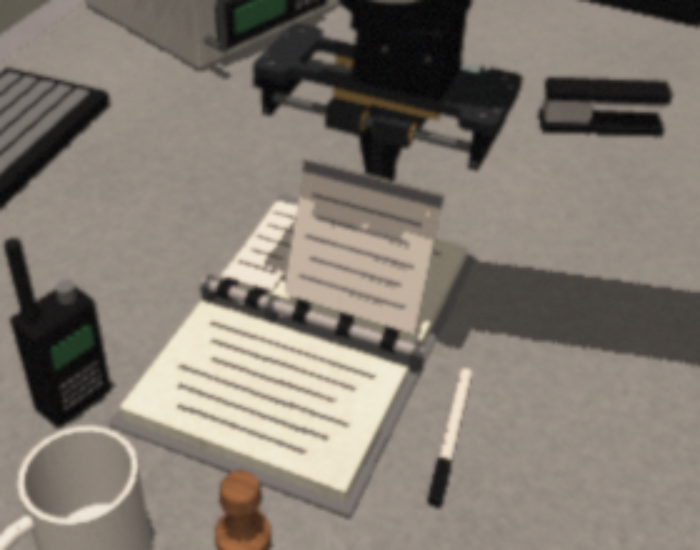

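The leaf stands at roughly 1.2 rad, with its free edge at pixels (305,165)–(440,200), and the short leaf is still down. I'll carry it past upright.

```bash
python3 -m pendant '-0.01 0 -0.05 0 0 0;-0.02 0 -0.1 0 0 0;-0.025 0 -0.15 0 0 0;-0.025 0 -0.2 0 0 0;-0.01 0 -0.25 0 0 0;0 0 -0.3 0 0 0;0.02 0 -0.35 0 0 0;0.02 0 -0.36 0 0 0'
python3 - <<'E'
from h import *
a,_=vision.camera("side");cv2.imwrite("pics/s3.png",cv2.resize(a[120:340,150:430],None,fx=2.5,fy=2.5))
show([(.547,.093,.111),(.547,.113,.091),(.547,.127,.068),(.547,.135,.048),(.547,.14,.028)])
E
```

```text
time: 4.1
ee_pos: [0.5427, 0.0687, 0.1191]
eef_rot: [0.496, 0.504, -0.497, 0.503]
ft_force: [-0.0, -0.4, -0.4]
width: 0.0004
t 4.15 [0.5428 0.0681 0.1194] F [0.1 0.4 0.6] w 0.0
axes(cols)
 [[-0.001  1.     0.013]
 [ 0.     0.013 -1.   ]
 [-1.    -0.001 -0.001]]
(0.547, 0.093, 0.111) -> [ 0.034  0.018 -0.099]
(0.547, 0.113, 0.091) -> [ 0.114  0.019 -0.179]
(0.547, 0.127, 0.068) -> [ 0.206  0.02  -0.235]
(0.547, 0.135, 0.048) -> [ 0.286  0.02  -0.267]
(0.547, 0.14, 0.028) -> [ 0.366  0.021 -0.287]
turn 1 [-0.005 -0.     0.001]
turn -1 [2.09e+00 1.00e-03 1.00e-03]
```

View pics/s3.png

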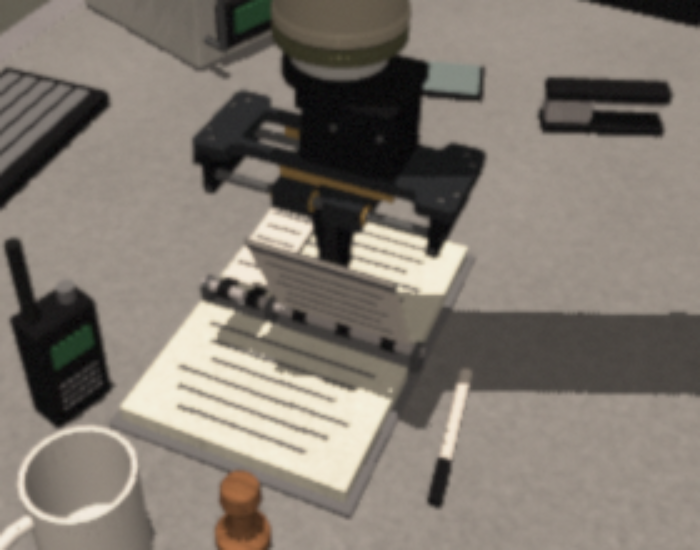

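The leaf leans past upright at about 2 rad, with its edge at pixels (250,245)–(410,290), and the finger is behind it. I'll press it down on the other side.

```bash
python3 -m pendant '0.02 0.01 -0.05 0 0 0;0.04 0.02 -0.1 0 0 0;0.08 0.02 -0.14 0 0 0;0.12 0.02 -0.18 0 0 0;0.17 0.02 -0.21 0 0 0;0.22 0.02 -0.235 0 0 0;0.26 0.02 -0.25 0 0 0;0.29 0.02 -0.26 0 0 0'
python3 -c "
from h import *
show([(.547,.133,.03),(.547,.133,.026),(.547,.133,.022)])"
```

```text
time: 4.95
ee_pos: [0.5473, 0.1317, 0.0462]
eef_rot: [0.497, 0.503, -0.498, 0.503]
ft_force: [0.2, 0.2, 0.4]
width: 0.0004
t 4.95 [0.5473 0.1317 0.0462] F [0.2 0.2 0.4] w 0.0
axes(cols)
 [[-0.001  1.     0.011]
 [-0.     0.011 -1.   ]
 [-1.    -0.001  0.   ]]
(0.547, 0.133, 0.03) -> [ 0.065 -0.001 -0.005]
(0.547, 0.133, 0.026) -> [ 0.081 -0.001 -0.005]
(0.547, 0.133, 0.022) -> [ 0.097 -0.001 -0.005]
turn 1 [-0.006  0.     0.001]
turn -1 [ 2.089e+00  1.000e-03 -0.000e+00]
```

```bash
python3 -m pendant '0.02 0 0 0 0 0;0.04 0 0 0 0 0;0.055 0 0 0 0 0;0.065 0 0 0 0 0;0.072 0 0 0 0 0;0.078 0 0 0 0 0;0.078 0 0 0 0 0;0.078 0 0 0 0 0'
python3 - <<'E'
from h import *
a,_=vision.camera("side");cv2.imwrite("pics/s4.png",cv2.resize(a[120:340,150:430],None,fx=2.5,fy=2.5))
show([])
E
```

```text
time: 5.75
ee_pos: [0.5478, 0.1315, 0.0281]
eef_rot: [0.497, 0.503, -0.497, 0.503]
ft_force: [-0.6, 0.1, 0.3]
width: 0.0009
t 5.8 [0.5478 0.1315 0.0282] F [-0.2  0.2  1.4] w 0.001
axes(cols)
 [[ 0.     1.     0.011]
 [-0.     0.011 -1.   ]
 [-1.     0.     0.   ]]
turn 1 [-0.006  0.    -0.   ]
turn -1 [ 2.088 -0.    -0.   ]
```

View pics/s4.png

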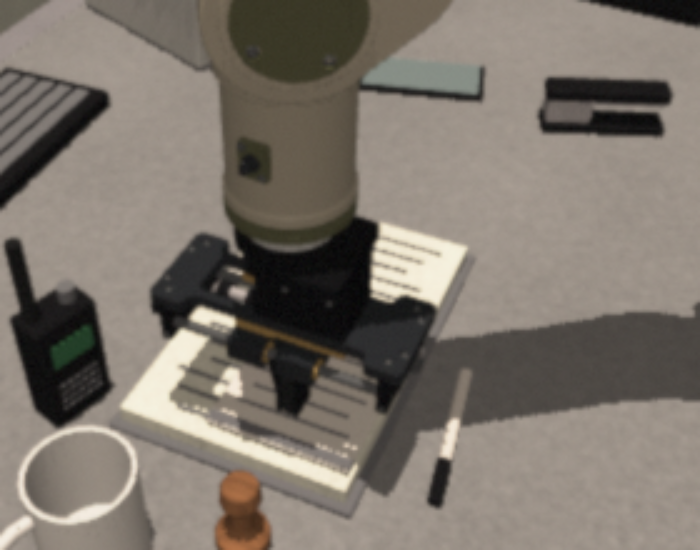

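The leaf is almost flat beneath the fingertips at (290,405), and there's no stop reaction yet. I'll press a few mm further in small steps.

```bash
python3 -m pendant '0.004 0 0 0 0 0;0.008 0 0 0 0 0;0.008 0 0 0 0 0;0.008 0 0 0 0 0'; python3 -m pendant '0.004 0 0 0 0 0;0.006 0 0 0 0 0;0.006 0 0 0 0 0;0.006 0 0 0 0 0'
```

```text
time: 6.2
ee_pos: [0.5479, 0.1316, 0.0265]
eef_rot: [0.497, 0.503, -0.497, 0.503]
ft_force: [-2.2, -0.5, 5.6]
width: 0.0007
time: 6.6
ee_pos: [0.548, 0.1316, 0.0261]
eef_rot: [0.497, 0.502, -0.497, 0.503]
ft_force: [-7.1, -2.8, 20.0]
width: 0.0002
```

The force rose to 20 N at z=0.026, which is the stop. I held it there, and now I'll lift away.

```bash
python3 -m pendant '-0.03 0 0 0 0 0;-0.1 0 0 0 0 0;-0.25 0 0.05 0 0 0;-0.4 0 0.2 0 0 0;-0.55 0 0.4 0 0 0;-0.7 0 0.6 0 0 0;-0.75 0 0.8 0 0 0;-0.75 0 1 0 0 0'
python3 -m pendant '0 0 0.2 0 0 0;0 0 0.4 0 0 0;0 0 0.5 0 0 0;0 0 0.5 0 0 0'
python3 - <<'E'
from h import *
a,d=vision.camera("side");b,e=vision.camera("top");P=cloud("top",e)
o=np.vstack([cv2.resize(x,None,fx=2.5,fy=2.5) for x in (a[150:270,190:350],)]);
o=np.hstack([cv2.resize(a[170:350,130:350],(400,328)),cv2.resize(b[140:300,130:325],(400,328))])
cv2.imwrite("pics/end.png",o)
P0=cloud("top",np.load("pics/top0.npz")["d"])
for u,v in [(250,230),(240,230),(230,230),(220,230),(212,230),(235,215),(225,245),(280,192),(290,192)]: print((u,v),P0[v,u].round(4),P[v,u].round(4))
E
```

```text
time: 7.4
ee_pos: [0.551, -0.0931, 0.2112]
eef_rot: [0.498, 0.502, -0.496, 0.504]
ft_force: [0.5, -0.1, -0.4]
width: 0.0003
time: 7.8
ee_pos: [0.5503, -0.2221, 0.2078]
eef_rot: [0.498, 0.501, -0.5, 0.501]
ft_force: [0.1, 1.0, -0.5]
width: 0.0003
(250, 230) [0.5509 0.0537 0.0224] [0.5503 0.0532 0.0271]
(240, 230) [0.5501 0.0799 0.024 ] [0.5494 0.0792 0.0295]
(230, 230) [0.5499 0.1067 0.021 ] [0.5491 0.1058 0.0269]
(220, 230) [0.5492 0.133  0.022 ] [0.5486 0.1322 0.0267]
(212, 230) [0.5485 0.1539 0.0232] [0.5484 0.1536 0.0247]
(235, 215) [0.5901 0.0951 0.0217] [0.5895 0.0946 0.026 ]
(225, 245) [0.5098 0.1176 0.0235] [0.5097 0.1174 0.025 ]
(280, 192) [ 0.6529 -0.023   0.0317] [ 0.6537 -0.023   0.0281]
(290, 192) [ 0.6539 -0.0496  0.0292] [ 0.6539 -0.0496  0.0295]
```

View pics/end.png

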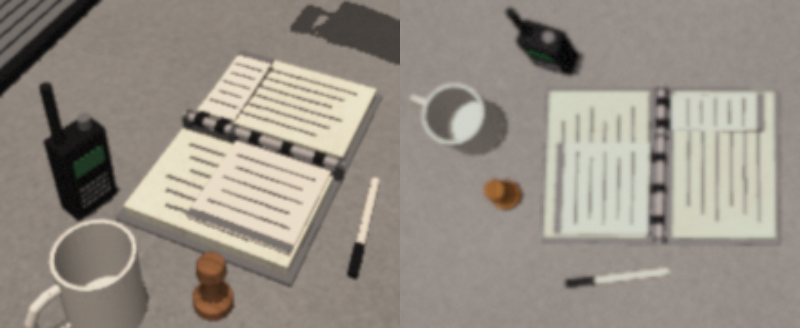

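The long leaf lies flat on the +y side, its grey edge at pixels (190,210)–(295,250) in the left half of the picture. Its depth is level, about 4 mm above the pad. The short leaf and the bystanders in view have not moved, and the hand is clear.

```bash
python3 -c "
from bench import close_job
print(close_job())"
```

```text
the job is handed in; nothing more can be done
None
```

I turned the long leaf over its spine with the shut fingertips, without gripping it, and handed the job in at about 8 s of robot time. I pressed it down at z = 0.026 m, where the force rose to about 20 N, then moved the hand clear.

**Long leaf:** the last top-view depths are noisy, 25 to 30 mm above the desk. They show no slope towards the free edge, which agrees with the leaf lying flat.

**Short leaf:** it still lies flat on the -y side.

**Bystanders:** the mug, stamp, radio and marker look unmoved in the last pictures; I did not measure them again. The phone and stapler were outside the last crops. The arm passed well above the desk there, and they looked in place in the earlier pictures.

**Disagreements:** reading the leaf's starting angle from the edge corners gave 0.55 to 0.64 rad, and depth gave about 0.6. The stereo heights of the spine ends came out at 10 to 15 mm instead of 24, probably from loosely picked points, so I used the stated height.

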